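# Lock the lidded teak cup into the bayonet mount of the striker rack

### The job

Put the lidded teak cup back on the sloping mount of the striker rack: turn it so that its two brass lugs match the notches, push it fully home, then twist it clockwise (seen looking at its lid) to the stop so that it is locked, and let go. Leave the strikers, the steel ruler and the queen coin as they are.

Things in the scene. Friction and masses are not known exactly. Their poses are not given: they have to be found in the camera images.
- cup_center (a point): Lidded turned teak cup (lid fast), about 0.14 kg, upright on the bench right of the rack, 74 mm high. Point on its axis half-way up, 37 mm over its underside; z along the axis out of the lid, x along the two foot lugs. Round wooden body 44 mm diameter from 16 to 70 mm above the underside, low domed top. A half turn about z looks and fits the same.
- cup_foot (a point): Centre of the cup's underside; axes as cup_center. Brass foot: round neck 40 mm diameter, 0 to 16 mm high, and at the very bottom (0 to 6 mm high) two equal opposite lugs: a bar 64 mm tip to tip along x and 14 mm wide along y, seen from above sticking out 10 mm beyond the body on either side.
- mount: Steel bayonet mount, 90 mm square, on the rack's sloping board. Origin: centre of the socket floor. z points square out, leaning 26 degrees from vertical to the front (robot side); the cup goes in along -z, lugs along x, until its underside is on the floor (z = 0). Its turn about z varies from day to day by up to 35 degrees; it is tight and does not turn in use.
- mount_mouth (a point): Centre of the mount's opening, in the plate's top face, 14 mm above the socket floor; axes as mount. Plate 5 mm thick with a 9 mm high hollow under it. Opening: round, 44 mm diameter, with two opposite notches along x, 18 mm wide, 70 mm end to end. Once home, the cup turns only clockwise (seen from outside: negative about z), 60 degrees to a firm stop, lugs trapped under the plate.
- rack: Fixed beech rack. Origin on the bench 110 mm below the mount's origin; x to the back, y left, z up. Base plank 30 mm high, x -200 to 110 mm, y -110 to 300 mm: its front is the ledge, lip to z = 38 mm. Back panel 150 mm high. Sloping board 190 mm square round x = 0, y = 0, with the mount. Five angled rails round x = 0, y = 205 mm, 62 mm high.
- striker_yellow: Translucent yellow striker, disc 41 mm diameter, 10 mm thick, upright in the rails; origin at its lowest point. Leave alone.
- striker_black: Black acrylic striker, disc 41 mm diameter, 10 mm thick, upright in the rails; origin at its lowest point. Leave alone.
- ruler: Matte steel ruler 220 x 28 x 3 mm lying on the ledge along y; origin at the centre of its underside. Leave alone.
- queen: Rosewood queen coin, 32 mm diameter, 9 mm thick, lying on the ledge; origin at the centre of its underside. Leave alone.
Mind the look-alikes: they are no part of the job. Leave any blue or red look-alike of the part that bears cup_center alone.

How it is judged:
By the outcome, as a careful person would: the job done as asked, in the order asked, and still so for the second after the job is handed in, with the robot touching nothing.
It also fails if it takes over 51 s, if anything falls off the work surface, if the arm or the gripper's body presses on something with over 40 N, if the wrist force passes 120 N, or if a joint passes its speed limit or range.

### The arm

A 6-joint arm with a two-finger parallel gripper is mounted at the origin on the work surface. World frame = base frame: x ahead of the robot, y to its left, z up, the work surface at z = 0. Lengths are in mm, angles in rad, forces in N, time in s.
With the tool pointing down it reaches from about 275 to 1000 mm from the base axis. Payload 8.4 kg.
Tool frame: the origin (TCP) lies midway between the tips of the shut fingers; the grasp point (between the pads) lies behind it (r.pinch_z is the z of the grasp point in the tool frame, in mm); z points along the fingers, y is the direction in which the jaws open and shut (so a half turn about z gives the same grasp; the last joint's range is limited). The gripper opens to 85 mm and grips with 20 to 120 N. Pads are 22 mm wide; open, the fingers measure 114 mm over their backs; the gripper's body (76 mm by 85 mm) begins 54 mm behind the grasp point. The pads swing forward as they close: fully open they stand 13 mm farther back than shut.
Start: joints at [1.136, 0.353, 1.633, -0, 1.155, -0.002], TCP at [262.133, 567.375, 231.281] pointing down, gripper open.
Joint ranges: [-2.63, 2.63], [-0.92, 2.1], [0.06, 2.66], [-1.3, 4.44], [0, 2.69], [-3.02, 3.02]. Speed limits (rad/s): [2.22, 2.22, 2.79, 3.14, 3.14, 3.14].

### API

Orientations are given as [roll, pitch, yaw] about the fixed x, y, z axes, in that order (R = Rz(yaw) Ry(pitch) Rx(roll)).
In Python, from rig import r, optics, ticket gives the robot as it stands.
- The arm moves only by the shell command python3 -m jog 'ROWS' [FORCE]. ROWS is text: rows parted by semicolons, each of 7 numbers parted by spaces: the closure in counts, from 0 (fully open) to 255 (shut), then the shift along the tool's x, y, z in mm, then the turn, a rotation vector about the tool's x, y, z in degrees. A call has 1 to 5 rows; each row shifts and turns the pose as measured when the row begins, along the tool's axes as they then stand; what a row does not reach is not made up. A row lasts 1/12 s, in which the tool goes at most 41.7 mm and 7.16 degrees, less where a joint would pass 70% of its speed; a pose out of reach is approached as far as the arm can. A call with a gripper value outside its range is refused whole. The fingers move at their own pace and stop on an object; FORCE is the grip in N (left out, the last holds). Time passes only in rows, so rows that do not move let the fingers close. It gives the time, the measured TCP pose, the force and the opening at its end, in the units of the state.
- r.sense(): the state, without advancing time (a new reading comes with each control period).
- optics.grab_frame(name): name is "scene" or "top" or "wrist"; returns the picture (480x640x3 uint8, red, green, blue); there is no depth.
- optics.camera_info(name): a dict with "fx", "fy", "cx", "cy" (pixels), "world_from_camera" (4x4, takes a point from camera to world coordinates). Camera axes: x right, y down, z forward; pixel columns grow to the right and rows downward; lengths in mm; the calibration is good to about 2 mm. A picture is of the moment at which its call begins: read the wrist's pose just before it. camera_info takes no time and is no camera call; for the wrist camera it gives the pose at the moment of the call.
- ticket.sign_off(): hands the job in, once; it reports no verdict.
The state is a dict: "clock": time; "qpos": joint angles; "qvel": joint speeds; "joint_efforts": joint torques, N m; "eef_pos": TCP position; "tcp_rot": TCP orientation; "contact_force": force on the tool from outside, world axes, zero at the start; "wrist_torque": the same for the moment, N m; "opening": opening from 0.0 (shut) to 1.0 (fully open).
Only numpy, scipy, OpenCV 4.12 (cv2) and the standard library are available. Lean on these libraries where they do the work, as an engineer would, in place of code of your own. Each camera call takes 0.05 s, during which the arm holds its last target.

## Working session

There is one attempt and no reset: what is moved stays moved. The work goes in short steps, Python scripts to look and compute and a shell command to move; the robot and the scene stay as the last step left them, time stands still between calls to the robot, and variables do not carry over. Pictures are saved under pics/ and viewed, and the job is handed in when it is done.

```bash
ls; mkdir -p pics; python3 - <<'E'
from rig import r,optics,ticket
import cv2
print(r.sense(), r.pinch_z)
for n in ["scene","top","wrist"]:
    im=optics.grab_frame(n); cv2.imwrite(f"pics/{n}0.png",im[:,:,::-1])
    print(n,optics.camera_info(n))
E
```

```text
pics
{'clock': 0.0, 'qpos': array([ 1.13556264e+00,  3.53628842e-01,  1.63411402e+00,  3.19671129e-05,
        1.15519258e+00, -2.37816099e-03]), 'qvel': array([-8.78058574e-04, -1.76269964e-03, -1.24637522e-03, -1.05665498e-05,
        3.00581031e-03, -9.07276381e-04]), 'joint_efforts': array([ 7.72025669e-04, -6.05261564e+01, -3.42067409e+01, -3.20624747e-05,
        9.54378425e-03,  5.16747707e-05]), 'eef_pos': array([261.94981216, 566.94973763, 230.58234037]), 'tcp_rot': array([-3.14024994e+00, -3.24217689e-05,  2.70872418e+00]), 'contact_force': array([-0.03925169,  0.51486283, -0.05251007]), 'wrist_torque': array([-0.04732929, -0.04959663, -0.00148987]), 'opening': 1.0007698503549822} -18.700000000000003
scene {'fx': 444.1041602538282, 'fy': 444.1041602538282, 'cx': 317.7059928976562, 'cy': 239.84311208888383, 'world_from_camera': array([[-4.47398513e-01,  6.54125100e-01, -6.09881074e-01,
         1.08126380e+03],
       [ 8.94179041e-01,  3.14451655e-01, -3.18691071e-01,
         2.74186603e+02],
       [-1.66857148e-02, -6.87924785e-01, -7.25590157e-01,
         6.99512001e+0
[... 334 characters left out ...]
226754e-03, -1.12787569e-03,
         2.84980393e+01],
       [ 1.79028142e-04, -1.81579822e-01, -9.83376193e-01,
         1.07958160e+03],
       [ 0.00000000e+00,  0.00000000e+00,  0.00000000e+00,
         1.00000000e+00]])}
wrist {'fx': 333.05755121938205, 'fy': 333.05755121938205, 'cx': 319.50468906946077, 'cy': 243.25836301008113, 'world_from_camera': array([[ 4.18372296e-01,  8.60498031e-01,  2.90702187e-01,
         1.87026753e+02],
       [ 9.08274550e-01, -3.95870632e-01, -1.35365371e-01,
         6.01908247e+02],
       [-1.40117704e-03,  3.20670519e-01, -9.47189767e-01,
         3.73227207e+02],
       [ 0.00000000e+00,  0.00000000e+00,  0.00000000e+00,
         1.00000000e+00]])}
```

View pics/scene0.png

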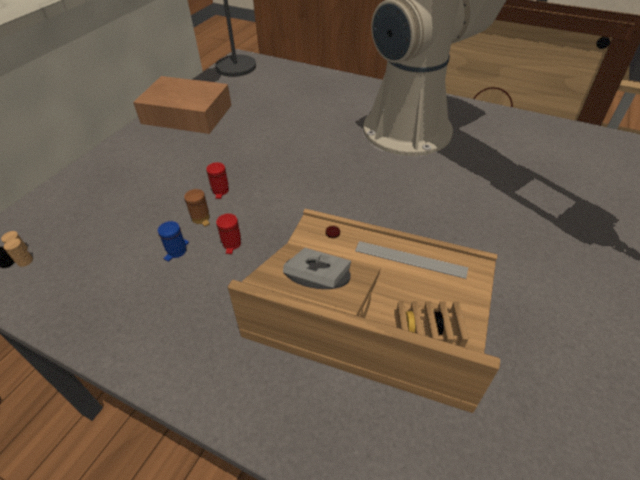

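View pics/top0.png

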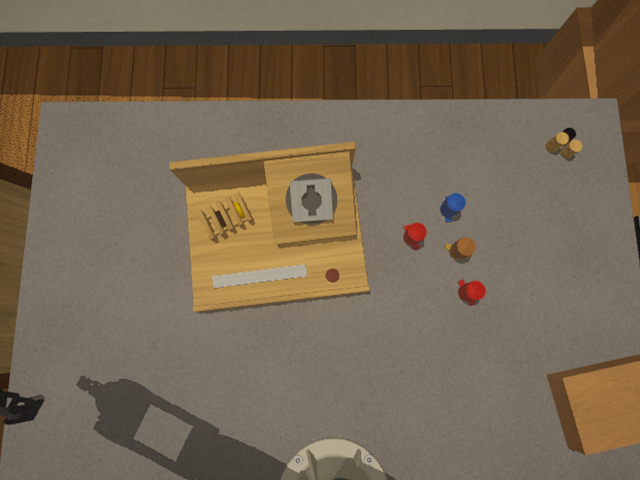

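View pics/wrist0.png

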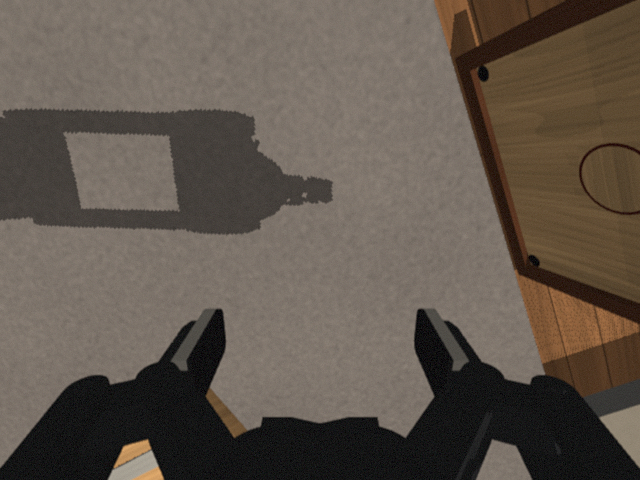

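```bash
cat > h.py <<'E'
import numpy as np, cv2
from scipy.spatial.transform import Rotation as R
from rig import r,optics,ticket
def proj(ci,P):
    T=np.linalg.inv(np.array(ci["world_from_camera"])); p=np.atleast_2d(P)@T[:3,:3].T+T[:3,3]
    return np.c_[ci["fx"]*p[:,0]/p[:,2]+ci["cx"],ci["fy"]*p[:,1]/p[:,2]+ci["cy"]]
def ray(ci,u,v):
    T=np.array(ci["world_from_camera"]); d=T[:3,:3]@np.array([(u-ci["cx"])/ci["fx"],(v-ci["cy"])/ci["fy"],1]); return T[:3,3],d
def onz(ci,u,v,z):
    o,d=ray(ci,u,v); return o+d*(z-o[2])/d[2]
def tri(obs):
    A=np.zeros((3,3));b=np.zeros(3)
    for ci,u,v in obs:
        o,d=ray(ci,u,v); d=d/np.linalg.norm(d); M=np.eye(3)-np.outer(d,d); A+=M;b+=M@o
    return np.linalg.solve(A,b)
def crop(im,x0,y0,w,h,s,fn):
    cv2.imwrite(fn,cv2.resize(im[y0:y0+h,x0:x0+w,::-1],None,fx=s,fy=s,interpolation=cv2.INTER_CUBIC))
def pose():
    s=r.sense(); return s["eef_pos"],R.from_euler("xyz",s["tcp_rot"])
E
python3 - <<'E'
import cv2,numpy as np
t=cv2.imread("pics/top0.png");s=cv2.imread("pics/scene0.png")
a=cv2.resize(t[170:230,270:350],None,fx=5,fy=5,interpolation=2)
b=cv2.resize(t[217:277,425:505],None,fx=5,fy=5,interpolation=2)
c=cv2.resize(s[235:295,275:355],None,fx=5,fy=5,interpolation=2)
d=cv2.resize(s[177:237,160:240],None,fx=5,fy=5,interpolation=2)
cv2.imwrite("pics/c0.png",np.vstack([np.hstack([a,b]),np.hstack([c,d])]))
E
```

```text
(no output)
```

View pics/c0.png

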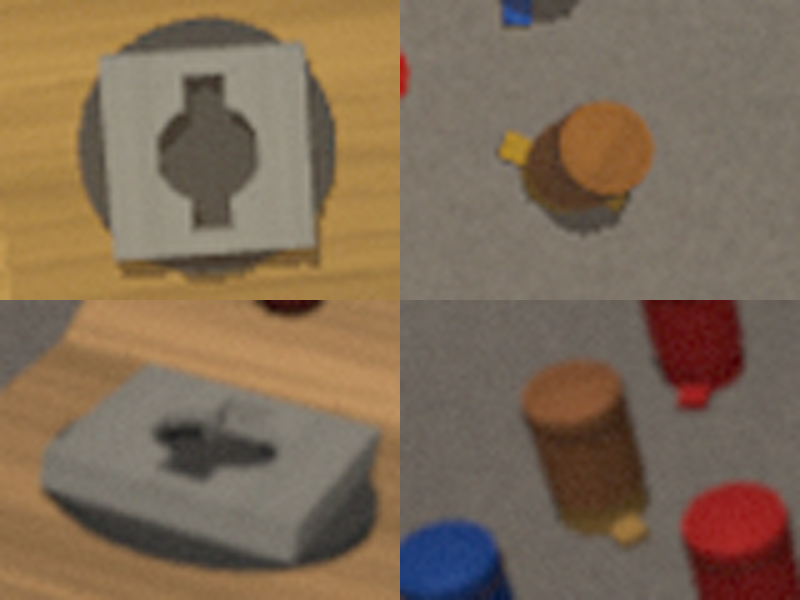

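```bash
python3 - <<'E'
from h import *
t=optics.camera_info("top");s=optics.camera_info("scene")
a=lambda x,y:(270+x/5,170+y/5); b=lambda x,y:(425+(x-400)/5,217+y/5)
c=lambda x,y:(275+x/5,235+(y-300)/5); d=lambda x,y:(160+(x-400)/5,177+(y-300)/5)
print("lid top",onz(t,*b(606,147),72),"scene",onz(s,*d(574,395),72),"tri",tri([(t,*b(606,147)),(s,*d(574,395))]))
L1=onz(t,*b(512,148),5);L2=onz(t,*b(625,203),5);print("lugs",L1,L2, "scene lug end",onz(s,*d(630,530),5))
print("mouth tri",tri([(t,*a(208,151)),(s,*c(215,445))]))
f=[onz(t,369,292,38),onz(t,196,311,38)];dd=f[1]-f[0];yaw=np.arctan2(-dd[0],dd[1]);print("rack yaw",np.degrees(yaw),f)
# corners of plate tri
for p,q in [((100,58),(375,430)),((302,44),(145,365)),((315,248),(45,475)),((117,262),(295,555))]:
    print(tri([(t,*a(*p)),(s,*c(*q))]))
E
```

```text
lid top [ 545.5630029  -307.83060336   72.        ] scene [ 552.16371921 -299.65081838   72.        ] tri [ 545.96999184 -308.72999741   64.30049778]
lugs [ 557.05557323 -284.55502932    5.        ] [ 529.80369036 -337.59449145    5.        ] scene lug end [ 559.70293324 -280.7122564     5.        ]
mouth tri [642.97601192  43.67826172 117.17486465]
rack yaw 5.9347500180474135 [array([445.83389455, -87.88115511,  38.        ]), array([404.52386557, 309.51038598,  38.        ])]
[663.23661175  98.33690534 175.92058382]
[667.83811572  16.26320458 172.81334823]
[623.83753289 -20.97763505  43.7418696 ]
[615.59229303  76.19051666  40.15683798]
```

```bash
cat >> h.py <<'E'
def go(p,Rt=None):
    e,q=pose(); d=q.inv().apply(np.array(p)-e); print("eef",e.round(1),"delta tool",d.round(1),"dist",np.linalg.norm(d).round(1))
    if Rt is not None: print("rotvec deg",np.degrees((q.inv()*Rt).as_rotvec()).round(2))
E
python3 - <<'E'
from h import *
e,q=pose();T=np.array(optics.camera_info("wrist")["world_from_camera"])
print(q.inv().apply(T[:3,3]-e)); print(q.inv().as_matrix()@T[:3,:3])
print(q.as_matrix())
go([500,20,260]); go([470,-240,230])
E
```

```text
[ 8.26560863e+01  6.30092719e-02 -1.42514292e+02]
[[ 1.10474007e-03 -9.47195419e-01 -3.20654983e-01]
 [ 9.99999348e-01  1.13855955e-03  8.20225945e-05]
 [ 2.87393368e-04 -3.20654865e-01  9.47196060e-01]]
[[-9.07812705e-01  4.19375596e-01 -4.50676341e-04]
 [ 4.19375838e-01  9.07812133e-01 -1.01867029e-03]
 [-1.80760109e-05 -1.11376460e-03 -9.99999380e-01]]
eef [262.  567.  230.7] delta tool [-445.5 -396.8  -28.8] dist 597.3
eef [262.  567.  230.7] delta tool [-527.3 -645.4    1.4] dist 833.4
```

```bash
python3 -m jog '0 -29 -26 -2 0 0 0; 0 -29 -26 -2 0 0 0; 0 -29 -26 -2 0 0 0; 0 -29 -26 -2 0 0 0; 0 -29 -26 -2 0 0 0'; python3 -m jog '0 -29 -26 -2 0 0 0; 0 -29 -26 -2 0 0 0; 0 -29 -26 -2 0 0 0; 0 -29 -26 -2 0 0 0; 0 -29 -26 -2 0 0 0'; cat >> h.py <<'E'
def mframe(yaw,turn):
    # rack yaw, mount turn (rad); returns Rotation of mount
    return R.from_euler("z",yaw)*R.from_euler("y",-np.radians(26))*R.from_euler("z",turn)
E
python3 - <<'E'
from h import *
Rm=mframe(np.radians(5.9),0)
Rt=Rm*R.from_matrix(np.array([[0,1,0],[1,0,0],[0,0,-1.]]))  # tool x = mount y, tool y = mount x
go(np.array([643,43.7,121])+Rm.apply([0,0,100]),Rt); print(Rm.as_matrix()[:,2],Rt.as_matrix())
E
```

```text
clock: 0.57
eef_pos: [338.1, 388.0, 238.2]
tcp_rot: [-3.14, -0.002, 2.717]
contact_force: [0.6, 0.2, 0.4]
opening: 1.0
clock: 0.98
eef_pos: [417.7, 200.7, 248.2]
tcp_rot: [-3.14, -0.002, 2.72]
contact_force: [1.1, 0.8, -0.0]
opening: 1.002
eef [417.7 200.7 248.2] delta tool [-231.9  -72.9   37. ] dist 245.9
rotvec deg [-23.71 -13.64  58.86]
[-0.43604901 -0.04506128  0.89879405] [[-0.10279254  0.89403297  0.43604901]
 [ 0.99470282  0.09238932  0.04506128]
 [ 0.          0.43837115 -0.89879405]]
```

```bash
python3 -m jog '0 -20 -6 0 -2.4 -1.4 6.1; 0 -20 -6 0 -2.4 -1.4 6.1; 0 -20 -6 0 -2.4 -1.4 6.1; 0 -20 -6 0 -2.4 -1.4 6.1; 0 -20 -6 0 -2.4 -1.4 6.1'; python3 - <<'E'
from h import *
Rm=mframe(np.radians(5.9),0)
Rt=Rm*R.from_matrix(np.array([[0,1,0],[1,0,0],[0,0,-1.]]))  # tool x = mount y, tool y = mount x
go(np.array([643,43.7,121])+Rm.apply([0,0,100]),Rt)
E
```

```text
clock: 1.4
eef_pos: [484.2, 109.1, 249.9]
tcp_rot: [2.902, 0.062, 2.154]
contact_force: [-0.4, -0.4, -0.6]
opening: 1.001
eef [484.2 109.1 249.9] delta tool [-119.1   45.    58.9] dist 140.3
rotvec deg [-11.2   -6.06  27.13]
```

```bash
python3 -m jog '0 -18 8 8 -2.3 -1.3 5.7; 0 -18 10 8 -2.3 -1.3 5.7; 0 -16 12 9 -2.3 -1.3 5.7; 0 -14 14 10 -2.3 -1.3 5.7; 0 -14 14 10 -2.3 -1.3 5.2'; python3 - <<'E'
from h import *
Rm=mframe(np.radians(5.9),0)
Rt=Rm*R.from_matrix(np.array([[0,1,0],[1,0,0],[0,0,-1.]]))  # tool x = mount y, tool y = mount x
go(np.array([643,43.7,121])+Rm.apply([0,0,100]),Rt)
E
```

```text
clock: 1.82
eef_pos: [580.5, 51.3, 231.6]
tcp_rot: [2.67, -0.006, 1.627]
contact_force: [0.3, 0.9, 0.3]
opening: 0.997
eef [580.5  51.3 231.6] delta tool [-13.3   6.8  26.6] dist 30.5
rotvec deg [ 1.    0.86 -2.55]
```

```bash
python3 -m jog '0 -7 4 13 0.5 0.4 -1.5; 0 -7 3 13 0.5 0.4 -1.3;0 0 0 0 0 0 0;0 0 0 0 0 0 0'; python3 - <<'E'
from h import *
Rm=mframe(np.radians(5.9),0)
Rt=Rm*R.from_matrix(np.array([[0,1,0],[1,0,0],[0,0,-1.]]))  # tool x = mount y, tool y = mount x
go(np.array([643,43.7,121])+Rm.apply([0,0,100]),Rt)
import pickle
ci=optics.camera_info("wrist");s=r.sense();im=optics.grab_frame("wrist");cv2.imwrite("pics/m1.png",im[:,:,::-1]);pickle.dump((ci,s["eef_pos"],s["tcp_rot"]),open("m1.pkl","wb"))
E
```

```text
clock: 2.15
eef_pos: [600.6, 36.1, 209.0]
tcp_rot: [2.688, -0.0, 1.666]
contact_force: [0.3, -0.4, -0.2]
opening: 0.999
eef [600.6  36.1 209. ] delta tool [ 3.2 -0.  -2.1] dist 3.8
rotvec deg [-0.    0.18 -0.4 ]
```

View pics/m1.png

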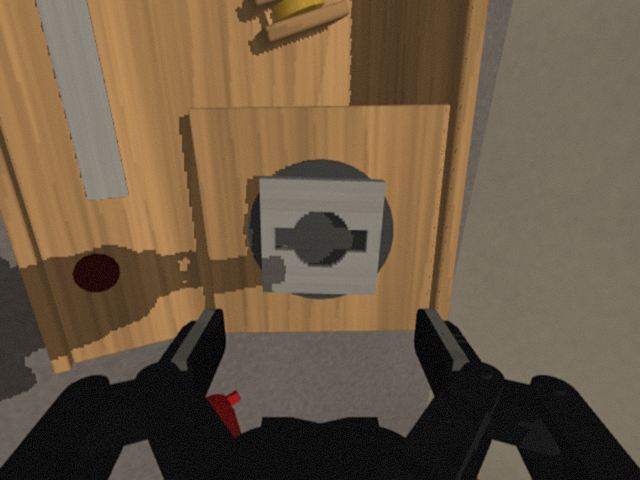

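```bash
python3 - <<'E'
import cv2
im=cv2.imread("pics/m1.png");cv2.imwrite("pics/m1c.png",cv2.resize(im[160:310,240:400],None,fx=5,fy=5,interpolation=2)[:,:800][:600+150])
cv2.imwrite("pics/m1c.png",cv2.resize(im[165:305,245:400],None,fx=4.25,fy=4.25,interpolation=2))
E
```

```text
(no output)
```

View pics/m1c.png

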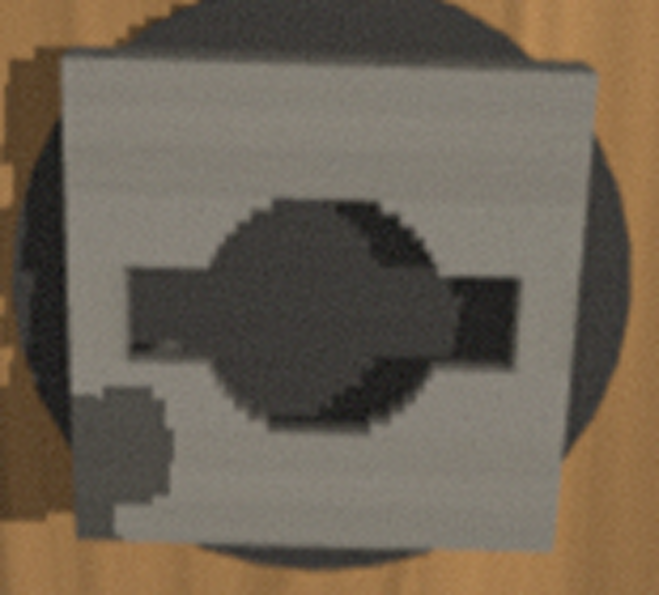

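```bash
cat > fitm.py <<'E'
from h import *
import pickle
from scipy.optimize import least_squares
ci,e,rot=pickle.load(open("m1.pkl","rb"))
pts=[((-45,45),(62,57)),((45,45),(596,75)),((45,-45),(553,550)),((-45,-45),(78,541)),
((-35,9),(127,268)),((-35,-9),(127,361)),((35,9),(519,278)),((35,-9),(515,369)),((0,22),(328,199)),((0,-22),(321,432))]
P=np.array([(a[0],a[1],14) for a,_ in pts],float); U=np.array([(245+(b[0]+.5)/4.25-.5,165+(b[1]+.5)/4.25-.5) for _,b in pts])
def f(v,free=False):
    Rm=mframe(v[3],v[4]); return (proj(ci,Rm.apply(P)+v[:3])-U).ravel()
for fixyaw in (None,np.radians(5.93)):
    if fixyaw is None: s=least_squares(f,[640,40,110,.1,0]); v=s.x
    else: s=least_squares(lambda w:f([*w[:3],fixyaw,w[3]]),[640,40,110,0]); v=[*s.x[:3],fixyaw,s.x[3]]
    print(np.round(v[:3],2),np.degrees(v[3:]).round(2),"rms",np.sqrt(np.mean(s.fun**2)).round(2)); print(s.fun.reshape(-1,2).round(1).tolist())
Rm=mframe(v[3],v[4]);np.save("mount.npy",np.array(v))
Rtool=R.from_euler("xyz",rot);print("mouth in tool",Rtool.inv().apply(Rm.apply([0,0,14])+v[:3]-e))
for n in ("top","scene"): print(n,proj(optics.camera_info(n),Rm.apply([[0,0,14],[-35,0,14],[35,0,14]])+v[:3]).round(1).tolist())
E
python3 fitm.py
```

```text
[649.98  44.86 108.12] [ 5.87 -1.84] rms 0.34
[[0.2, 0.5], [0.0, -0.4], [0.1, 0.2], [0.1, -0.5], [-0.2, -0.5], [0.2, 0.2], [0.6, -0.4], [-0.2, 0.6], [-0.5, 0.1], [-0.4, 0.2]]
[649.97  44.87 108.13] [ 5.93 -1.89] rms 0.34
[[0.2, 0.5], [0.0, -0.4], [0.1, 0.2], [0.1, -0.5], [-0.2, -0.5], [0.2, 0.2], [0.6, -0.4], [-0.2, 0.6], [-0.5, 0.1], [-0.4, 0.2]]
mouth in tool [ 3.97628651  0.66852779 98.55912589]
top [[311.0, 199.5], [312.1, 215.0], [309.9, 183.7]]
scene [[317.5, 263.1], [324.5, 256.2], [310.0, 270.5]]
```

```bash
python3 -m jog '0 -10 0 -25 0 0 0;0 -25 0 -25 0 0 0;0 -30 0 -10 0 0 0;0 -38 0 0 0 0 0;0 -38 0 0 0 0 0'; python3 - <<'E'
from h import *
print(r.sense()["qpos"].round(2))
go([545,-309,172],R.from_euler("z",np.radians(152.8))*R.from_euler("x",np.pi))
E
```

```text
clock: 2.62
eef_pos: [584.3, -102.4, 267.0]
tcp_rot: [2.688, -0.0, 1.677]
contact_force: [0.4, 0.0, -0.7]
opening: 0.999
[-0.27  0.08  1.99  0.26  0.67 -0.55]
eef [ 584.3 -102.4  267. ] delta tool [-201.3  -96.4   58.6] dist 230.8
rotvec deg [ 23.82  12.85 -55.72]
```

```bash
python3 -m jog '0 -34 -10 0 2.6 1.4 -6;0 -32 -10 0 2.6 1.4 -6;0 -32 -10 0 2.6 1.4 -6;0 -28 -5 0 2.6 1.4 -6;0 -25 0 0 2.6 1.4 -6'; python3 - <<'E'
from h import *
print(r.sense()["qpos"].round(2))
go([545,-309,172],R.from_euler("z",np.radians(152.8))*R.from_euler("x",np.pi))
E
```

```text
clock: 3.03
eef_pos: [591.9, -256.9, 263.5]
tcp_rot: [2.938, 0.057, 2.219]
contact_force: [0.8, -0.4, -0.1]
opening: 1.0
[-0.5   0.29  1.67  0.19  1.06 -1.23]
eef [ 591.9 -256.9  263.5] delta tool [ -8.  -86.   76.2] dist 115.2
rotvec deg [ 10.73   5.82 -25.23]
```

```bash
python3 -m jog '0 -2 -17 15 2.6 1.4 -6;0 -1 -17 17 2.6 1.4 -6;0 4 -15 17 2.6 1.4 -6;0 5 -12 17 2.2 1.2 -6;0 0 0 0 0 0 0'; python3 - <<'E'
from h import *
go([545,-309,172],R.from_euler("z",np.radians(152.8))*R.from_euler("x",np.pi))
E
```

```text
clock: 3.45
eef_pos: [555.6, -300.7, 193.4]
tcp_rot: [-3.141, 0.011, 2.666]
contact_force: [-0.3, 0.6, -0.9]
opening: 1.001
eef [ 555.6 -300.7  193.4] delta tool [  5.9 -12.2  21.4] dist 25.3
rotvec deg [-0.05  0.62 -0.02]
```

```bash
python3 -m jog '0 3 -6 10 0 0.6 0;0 3 -6 11 0 0 0;0 0 0 0 0 0 0;0 0 0 0 0 0 0'; python3 - <<'E'
from h import *
go([545,-309,172],R.from_euler("z",np.radians(152.8))*R.from_euler("x",np.pi))
import pickle
ci=optics.camera_info("wrist");s=r.sense();im=optics.grab_frame("wrist");cv2.imwrite("pics/cup1.png",im[:,:,::-1]);pickle.dump((ci,s["eef_pos"],s["tcp_rot"]),open("c1.pkl","wb"))
crop(im,230,150,180,140,4.25,"pics/cup1c.png")
E
```

```text
clock: 3.78
eef_pos: [545.3, -307.5, 173.6]
tcp_rot: [3.14, 0.004, 2.657]
contact_force: [-0.5, 0.1, 0.7]
opening: 0.998
eef [ 545.3 -307.5  173.6] delta tool [-0.5 -1.5  1.6] dist 2.2
rotvec deg [ 0.11  0.22 -0.59]
```

View pics/cup1.png

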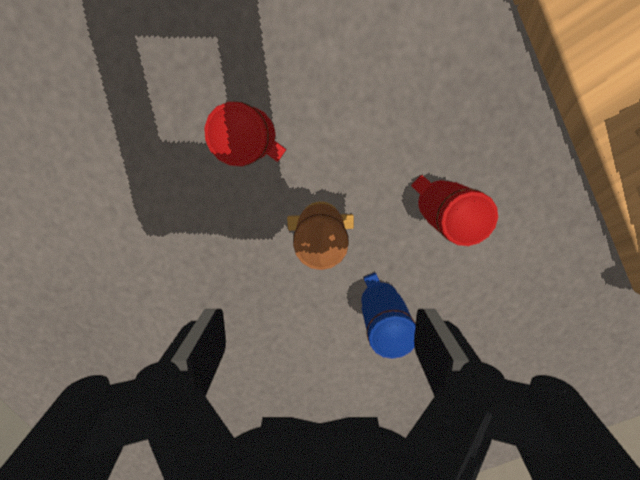

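View pics/cup1c.png

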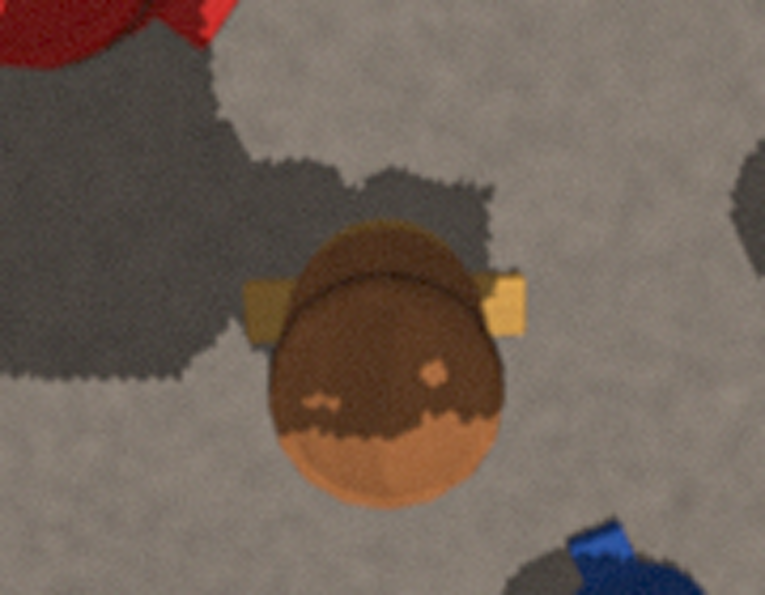

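```bash
python3 - <<'E'
from h import *
import pickle
from scipy.optimize import least_squares
ci,e,rot=pickle.load(open("c1.pkl","rb"))
px=lambda b:np.array([230+(b[0]+.5)/4.25-.5,150+(b[1]+.5)/4.25-.5])
# image right = tool y, image up = tool x ; cup x along tool y (right)
def f(v):
    a=v[2];A=R.from_euler("z",a);o=np.array([v[0],v[1],v[3] if len(v)>3 else 0])
    # cup: x to image right; seen from above y = image up
    P=A.apply(np.array([(-32,7,6),(-32,-7,6),(32,7,6),(32,-7,6)],float))+o
    res=[proj(ci,P)-np.array([px(q) for q in [(244,282),(250,346),(523,277),(526,335)]])]
    th=np.linspace(0,2*np.pi,180);C=proj(ci,np.c_[22*np.cos(th),22*np.sin(th),0*th+70]+o)
    lo,hi=C.min(0),C.max(0); obs_lo=px((269,272));obs_hi=px((503,508))
    res+=[(lo-obs_lo)[None],(hi-obs_hi)[None]]
    return np.vstack(res).ravel()
for v0 in ([545,-309,np.radians(63),],[545,-309,np.radians(63),0]):
    s=least_squares(f,v0);v=s.x;print(v[:2],np.degrees(v[2]),v[3:],np.sqrt(np.mean(s.fun**2)));print(s.fun.reshape(-1,2).round(1).tolist())
    Rt=R.from_euler("xyz",rot);print("cup in tool",Rt.inv().apply(np.array([v[0],v[1],0])-e),"tool yaw-90",np.degrees(rot[2])-90)
    if len(v)==3: np.save("cup.npy",v)
v=np.load("cup.npy");Rd=R.from_euler("z",v[2]+np.pi/2)*R.from_euler("x",np.pi)
go([v[0],v[1],50-18.7],Rd)
print(proj(optics.camera_info("top"),[[v[0],v[1],72]]))
E
```

```text
[ 546.82921135 -307.05610801] 64.07595704371343 [] 0.9894040250173526
[[-0.4, -0.2], [-0.9, -1.2], [0.9, -1.1], [0.2, -0.7], [-0.6, 2.4], [0.8, 0.2]]
cup in tool [ -0.51098998   0.79535495 173.58788749] tool yaw-90 62.20788656731767
[ 547.82121048 -307.55855015] 64.07577226569063 [-3.76831464] 0.9267014276808712
[[-0.0, -0.0], [-0.5, -1.2], [0.5, -0.9], [-0.2, -0.6], [-0.1, 2.6], [0.4, -0.4]]
cup in tool [ -1.62282023   0.81339823 173.59216876] tool yaw-90 62.20788656731767
eef [ 545.1 -307.5  173.6] delta tool [ -0.8   0.9 142.3] dist 142.3
rotvec deg [ 0.1   0.2  -1.86]
[[465.82372113 245.85376539]]
```

```bash
python3 -m jog '0 -0.4 0.5 32 0 0 -1;0 -0.4 0.4 32 0 0 -1;0 0 0 32 0 0 0;0 0 0 30 0 0 0;0 0 0 12 0 0 0'; python3 - <<'E'
from h import *
v=np.load("cup.npy");Rd=R.from_euler("z",v[2]+np.pi/2)*R.from_euler("x",np.pi)
go([v[0],v[1],28],Rd)
E
```

```text
clock: 4.25
eef_pos: [554.6, -310.8, 41.2]
tcp_rot: [3.139, 0.024, 2.687]
contact_force: [-0.3, 0.1, -0.5]
opening: 0.999
eef [ 554.6 -310.8   41.2] delta tool [ 8.9 -0.1 13. ] dist 15.8
rotvec deg [ 0.13  1.37 -0.13]
```

```bash
python3 -m jog '0 4.5 0 5 0 0.7 0;0 4.5 0 5 0 0.7 0;0 0 0 3 0 0 0;0 0 0 0 0 0 0'; python3 - <<'E'
from h import *
v=np.load("cup.npy");Rd=R.from_euler("z",v[2]+np.pi/2)*R.from_euler("x",np.pi)
go([v[0],v[1],28],Rd)
im=optics.grab_frame("wrist");crop(im,120,120,400,300,2,"pics/g1.png")
E
```

```text
clock: 4.58
eef_pos: [546.5, -306.5, 28.2]
tcp_rot: [3.139, -0.003, 2.685]
contact_force: [0.9, 0.5, -0.0]
opening: 0.998
eef [ 546.5 -306.5   28.2] delta tool [-0.6 -0.4  0.2] dist 0.7
rotvec deg [ 0.16 -0.19 -0.25]
```

View pics/g1.png

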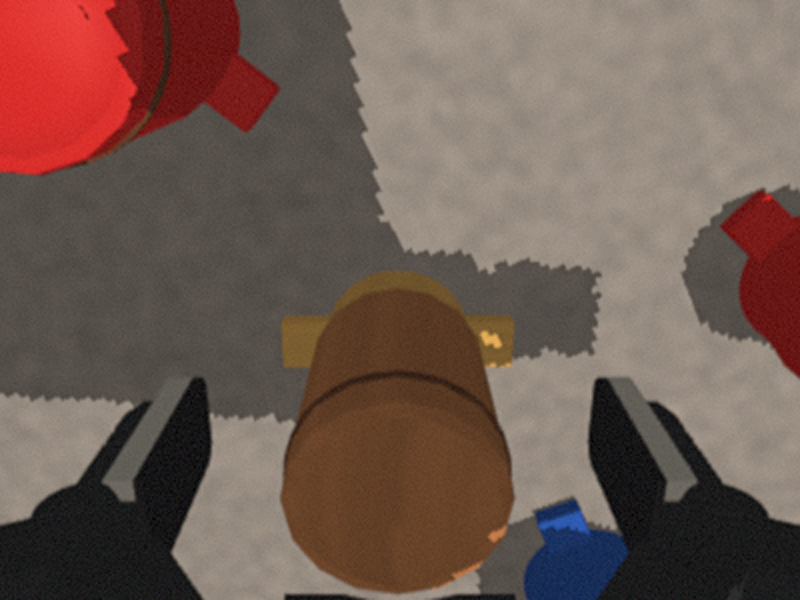

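The picture shows the cup centred between the fingers (axis at about column 397 of the crop). The lugs are level at row 317 on both sides, so cup x lies along tool y. I'll close the gripper.

```bash
python3 -m jog '160 0 0 0 0 0 0;160 0 0 0 0 0 0;160 0 0 0 0 0 0;160 0 0 0 0 0 0;160 0 0 0 0 0 0' 60; python3 -m jog '200 0 0 0 0 0 0;200 0 0 0 0 0 0;200 0 0 0 0 0 0' 60;  python3 - <<'E'
from h import *
e,q=pose();print(r.sense()["contact_force"]);v=np.load("cup.npy");go([v[0],v[1],28])
ci=optics.camera_info("wrist");im=optics.grab_frame("wrist");crop(im,120,120,400,300,2,"pics/g2.png")
import pickle;s=r.sense();pickle.dump((ci,s["eef_pos"],s["tcp_rot"]),open("g2.pkl","wb"))
E
```

```text
clock: 5.05
eef_pos: [549.6, -308.2, 33.4]
tcp_rot: [3.139, 0.005, 2.685]
contact_force: [0.3, -0.4, -1.7]
opening: 0.497
clock: 5.3
eef_pos: [549.4, -308.1, 33.5]
tcp_rot: [3.139, 0.005, 2.685]
contact_force: [0.3, 0.4, -2.1]
opening: 0.502
[ 0.33779433  0.41096964 -2.14029729]
eef [ 549.4 -308.1   33.5] delta tool [ 2.8 -0.2  5.4] dist 6.1
```

View pics/g2.png

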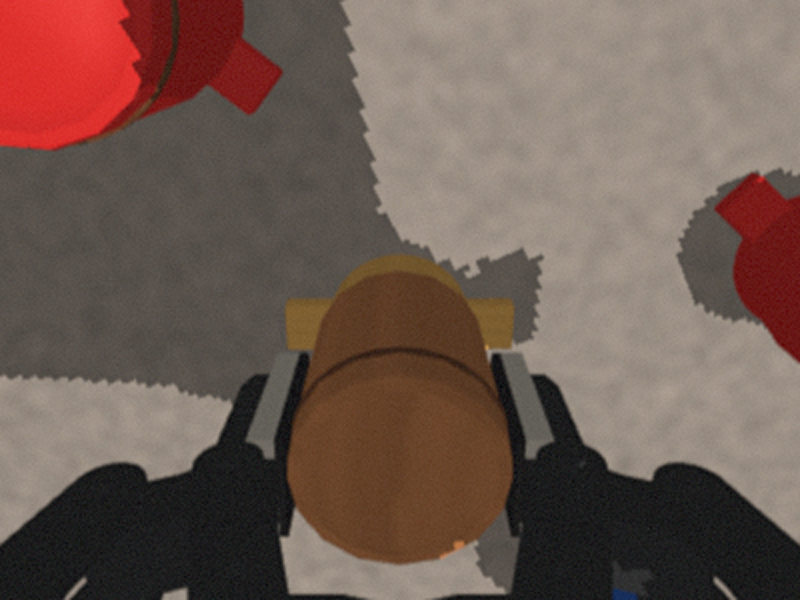

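```bash
python3 -m jog '200 0 0 -12 0 0 0;200 0 0 -25 0 0 0;200 0 0 -35 0 0 0;200 0 0 -35 0 0 0;200 0 0 -20 0 0 0'; python3 -m jog '200 0 0 0 0 0 0;200 0 0 0 0 0 0';  python3 - <<'E'
from h import *
import pickle
ci=optics.camera_info("wrist");s=r.sense();im=optics.grab_frame("wrist");crop(im,220,220,200,150,4,"pics/g3.png");pickle.dump((ci,s["eef_pos"],s["tcp_rot"]),open("g3.pkl","wb"))
E
```

```text
clock: 5.77
eef_pos: [544.4, -305.7, 160.7]
tcp_rot: [3.138, -0.009, 2.685]
contact_force: [1.2, -0.2, -1.4]
opening: 0.5
clock: 5.93
eef_pos: [546.8, -307.1, 167.3]
tcp_rot: [3.139, -0.0, 2.685]
contact_force: [-0.3, -0.5, -2.8]
opening: 0.5
```

View pics/g3.png

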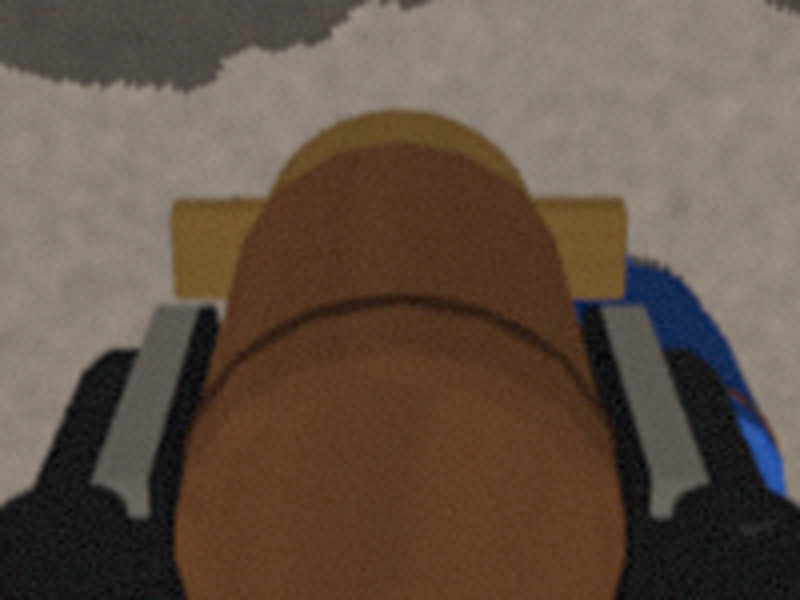

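```bash
cat > fitg.py <<'E'
from h import *
import pickle
from scipy.optimize import least_squares
ci,e,rot=pickle.load(open("g3.pkl","rb"))
q=R.from_euler("xyz",rot)
px=lambda b:np.array([220+(b[0]+.5)/4-.5,220+(b[1]+.5)/4-.5])
C0=R.from_matrix(np.array([[0,1,0],[1,0,0],[0,0,-1.]])) # cup x = tool y, cup y = tool x, cup z=-tool z
P=np.array([(-32,7,0),(32,7,0),(-32,7,6),(32,7,6),(-32,-7,6),(32,-7,6)],float)
U=np.array([px(b) for b in [(174,198),(627,198),(177,214),(627,214),(178,299),(627,299)]])
th=np.linspace(0,np.pi,181)
def f(v,full=True):
    Rc=R.from_rotvec([0,v[4],v[3]])*C0
    W=lambda X:q.apply(Rc.apply(X)+v[:3])+e
    a=proj(ci,W(P))-U
    n=proj(ci,W(np.c_[20*np.cos(th),20*np.sin(th),0*th]))[:,1].min()-px((0,110))[1]
    b=proj(ci,W(np.c_[22*np.cos(th),22*np.sin(th),0*th+16]))[:,1].min()-px((0,142))[1]
    return np.r_[a.ravel(),n,b]
s=least_squares(f,[0,0,33,0,0]);print("full",s.x[:3],np.degrees(s.x[3:]),np.sqrt(np.mean(s.fun**2)),s.fun.round(1))
s2=least_squares(lambda w:f([*w,0]),[0,0,33,0]);print("notilt",s2.x[:3],np.degrees(s2.x[3:]),np.sqrt(np.mean(s2.fun**2)),s2.fun.round(1))
np.save("grip.npy",s.x)
E
python3 fitg.py
```

```text
full [ 0.50847226  0.43024806 34.66800192] [-0.11413438  2.10547411] 0.6904606096993384 [ 1.3 -0.7 -0.7 -0.7 -1.1 -0.1  1.  -0.2  0.1  0.7 -0.5  0.6  0.3  0.1]
notilt [ 0.130561    0.43137478 34.84580325] [-0.11260528] 0.7690644942769312 [ 1.5 -0.4 -0.9 -0.4 -1.  -0.2  0.8 -0.2  0.1  1.  -0.5  1.   0.3 -1. ]
```

```bash
cat > tgt.py <<'E'
from h import *
import sys
h=float(sys.argv[1]); dx=float(sys.argv[2]) if len(sys.argv)>2 else 0; dy=float(sys.argv[3]) if len(sys.argv)>3 else 0
tw=float(sys.argv[4]) if len(sys.argv)>4 else 0
v=np.load("mount.npy"); Rm=mframe(v[3],v[4])
C0=R.from_matrix(np.array([[0,1,0],[1,0,0],[0,0,-1.]]))
off=np.array([0.3,0.43,34.6])
Rt=Rm*R.from_euler("z",-np.radians(tw))*C0
go(v[:3]+Rm.apply([dx,dy,h])-Rt.apply(off),Rt)
e,q=pose();print("foot in mount",Rm.inv().apply(q.apply(off)+e-v[:3]).round(2)," q6",r.sense()["qpos"][5].round(2))
E
python3 tgt.py 70; python3 -m jog '200 10 15 -15 -2.4 -1.3 5.6;200 10 20 -20 -2.4 -1.3 5.6;200 10 25 -20 -2.4 -1.3 5.6;200 10 30 -15 -2.4 -1.3 5.6;200 10 30 -10 -2.4 -1.3 5.6'; python3 tgt.py 70
```

```text
eef [ 547.  -307.2  167.2] delta tool [102.  336.6 -33.9] dist 353.4
rotvec deg [-23.87 -12.84  58.69]
foot in mount [-102.72 -342.53   82.8 ]  q6 -1.63
clock: 6.4
eef_pos: [571.9, -186.9, 248.6]
tcp_rot: [2.912, 0.039, 2.165]
contact_force: [0.3, 0.8, -2.3]
opening: 0.498
eef [ 571.9 -186.9  248.6] delta tool [171.5 140.5  73.8] dist 233.6
rotvec deg [-12.19  -7.16  29.18]
foot in mount [ -30.25 -220.55  137.19]  q6 -1.12
```

```bash
python3 -m jog '200 28 18 0 -2.4 -1.4 5.7;200 30 16 0 -2.4 -1.4 5.7;200 32 12 0 -2.4 -1.4 5.7;200 34 6 4 -2.4 -1.4 5.7;200 34 4 4 -2.4 -1.4 5.7'; python3 tgt.py 70
```

```text
clock: 6.82
eef_pos: [566.2, -23.8, 250.4]
tcp_rot: [2.7, -0.014, 1.659]
contact_force: [0.6, -0.8, -2.8]
opening: 0.503
eef [566.2 -23.8 250.4] delta tool [59.3 18.1 63.1] dist 88.5
rotvec deg [-0.69 -0.33  0.78]
foot in mount [-16.92 -59.71 132.95]  q6 -0.3
```

```bash
python3 -m jog '200 15 4 8 0 0 0;200 15 4 14 -0.3 -0.2 0.4;200 15 4 14 -0.3 -0.1 0.4;200 10 4 14 0 0 0;200 4 2 12 0 0 0'; python3 tgt.py 40
```

```text
clock: 7.23
eef_pos: [596.4, 47.8, 193.7]
tcp_rot: [2.699, -0.019, 1.643]
contact_force: [-0.4, 0.8, -2.6]
opening: 0.504
eef [596.4  47.8 193.7] delta tool [-8.5 10.3 25.4] dist 28.7
rotvec deg [-0.63 -0.19 -0.18]
foot in mount [-10.34   8.56  65.56]  q6 -0.04
```

```bash
python3 -m jog '200 -3 3 8 -0.3 0 0;200 -3 4 8 -0.3 0 0;200 -1 2 5 0 0 0;200 0 0 0 0 0 0;200 0 0 0 0 0 0'; python3 tgt.py 40;python3 - <<'E'
from h import *
im=optics.grab_frame("wrist");crop(im,200,150,240,180,3.3,"pics/p1.png")
im=optics.grab_frame("scene");crop(im,250,190,140,105,5.6,"pics/p1s.png")
E
```

```text
clock: 7.65
eef_pos: [611.4, 41.8, 169.1]
tcp_rot: [2.701, -0.019, 1.644]
contact_force: [1.5, 1.2, -2.2]
opening: 0.503
eef [611.4  41.8 169.1] delta tool [-1.   7.6 -2.9] dist 8.2
rotvec deg [-0.73 -0.22 -0.12]
foot in mount [-8.05  1.13 37.19]  q6 -0.07
```

View pics/p1.png

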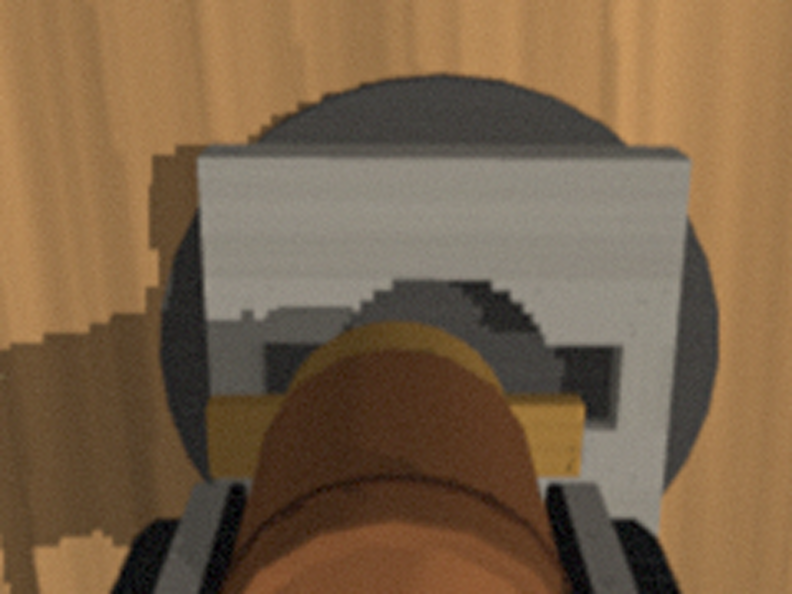

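View pics/p1s.png

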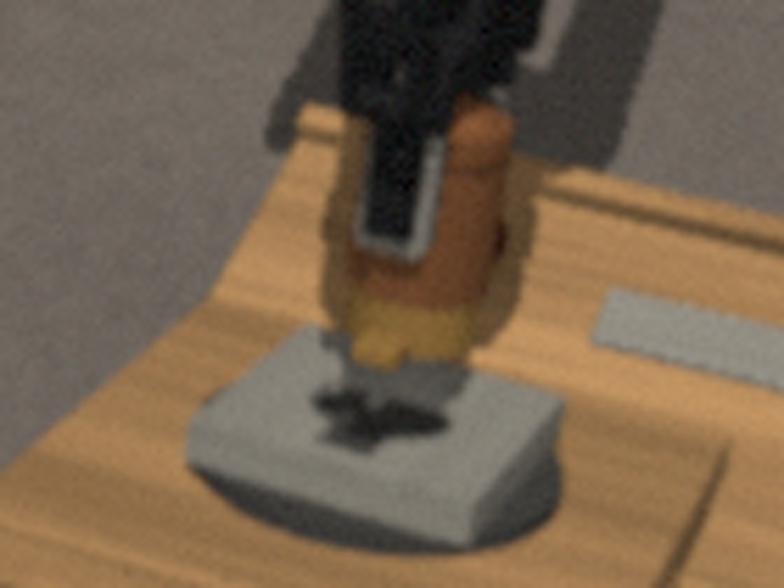

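```bash
python3 -m jog '200 -0.5 3 2 -0.3 -0.1 0;200 -0.5 3 3 -0.3 -0.1 0;200 0 2 3 0 0 0;200 0 0 0 0 0 0;200 0 0 0 0 0 0'; python3 tgt.py 24;python3 - <<'E'
from h import *
import pickle
ci=optics.camera_info("wrist");s=r.sense();im=optics.grab_frame("wrist");crop(im,220,180,200,150,4,"pics/p2.png");pickle.dump((ci,s["eef_pos"],s["tcp_rot"]),open("p2.pkl","wb"))
E
```

```text
clock: 8.17
eef_pos: [624.1, 40.9, 168.2]
tcp_rot: [2.684, -0.015, 1.642]
contact_force: [0.6, -0.1, -2.3]
opening: 0.503
eef [624.1  40.9 168.2] delta tool [ 0.9 -3.4  6.8] dist 7.7
rotvec deg [ 0.22  0.04 -0.17]
foot in mount [ 3.47 -0.89 30.84]  q6 -0.06
```

View pics/p2.png

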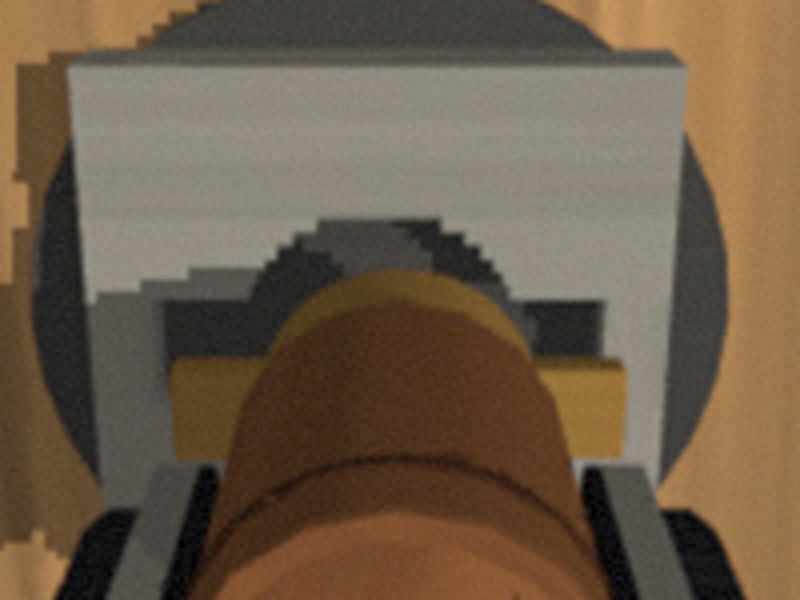

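```bash
python3 - <<'E'
from h import *
import pickle
ci,e,rot=pickle.load(open("p2.pkl","rb"));q=R.from_euler("xyz",rot)
v=np.load("mount.npy");Rm=mframe(v[3],v[4])
c=lambda p:((p-[220,180]+.5)*4-.5).round(0).tolist()
print(c(proj(ci,Rm.apply(np.array([(-45,45,14),(45,45,14),(-35,9,14),(35,9,14),(0,22,14)]))+v[:3])))
C0=np.array([[0,1,0],[1,0,0],[0,0,-1.]])
P=np.array([(-32,7,0),(32,7,0),(-32,-7,6),(32,-7,6)])@C0.T+[.3,.43,34.6]
print(c(proj(ci,q.apply(P)+e)))
E
```

```text
[[70.0, 68.0], [684.0, 66.0], [154.0, 298.0], [604.0, 296.0], [378.0, 217.0]]
[[180.0, 357.0], [624.0, 357.0], [178.0, 463.0], [625.0, 464.0]]
```

```bash
python3 -m jog '200 0.4 -1.5 3 0.1 0 0;200 0.3 -1.2 3 0 0 0;200 0 0 2 0 0 0;200 0 0 0 0 0 0;200 0 0 0 0 0 0'; python3 tgt.py 12
```

```text
clock: 8.63
eef_pos: [625.0, 42.2, 158.9]
tcp_rot: [2.686, -0.015, 1.642]
contact_force: [-1.2, -0.4, -1.6]
opening: 0.504
eef [625.   42.2 158.9] delta tool [-0.2 -0.1 10.1] dist 10.1
rotvec deg [ 0.1   0.03 -0.15]
foot in mount [ 0.15  0.17 22.08]  q6 -0.06
```

Lateral alignment is now within 0.2 mm, with the foot 8 mm above the plate by the measured frame. I'll push in along the axis in small rows.

```bash
python3 -m jog '200 0 0 2 0 0 0;200 0 0 2 0 0 0;200 0 0 2 0 0 0;200 0 0 2 0 0 0'; python3 tgt.py 10;python3 -m jog '200 0 0 2 0 0 0;200 0 0 2 0 0 0'; python3 tgt.py 6
```

```text
clock: 8.97
eef_pos: [628.8, 42.6, 151.4]
tcp_rot: [2.686, -0.015, 1.642]
contact_force: [1.5, -0.9, -2.0]
opening: 0.502
eef [628.8  42.6 151.4] delta tool [-0.2 -0.3  3.6] dist 3.6
rotvec deg [ 0.12  0.03 -0.15]
foot in mount [ 0.36  0.22 13.63]  q6 -0.07
clock: 9.13
eef_pos: [630.8, 42.8, 147.4]
tcp_rot: [2.686, -0.015, 1.642]
contact_force: [0.3, 0.2, -2.0]
opening: 0.502
eef [630.8  42.8 147.4] delta tool [-0.2 -0.3  3.1] dist 3.2
rotvec deg [ 0.12  0.03 -0.15]
foot in mount [0.4  0.19 9.14]  q6 -0.07
```

```bash
python3 -m jog '200 0 -0.2 2 0 0 0;200 0 0 2 0 0 0'; python3 tgt.py 2;python3 -m jog '200 0 0 2 0 0 0;200 0 0 1 0 0 0'; python3 tgt.py 0;python3 -m jog '200 0 0 1 0 0 0;200 0 0 1 0 0 0'; python3 tgt.py 0
```

```text
clock: 9.3
eef_pos: [632.6, 42.9, 143.2]
tcp_rot: [2.686, -0.015, 1.642]
contact_force: [0.4, -0.0, -1.7]
opening: 0.499
eef [632.6  42.9 143.2] delta tool [-0.2 -0.1  2.6] dist 2.6
rotvec deg [ 0.12  0.03 -0.15]
foot in mount [0.18 0.16 4.63]  q6 -0.07
clock: 9.47
eef_pos: [634.0, 43.1, 140.0]
tcp_rot: [2.686, -0.015, 1.642]
contact_force: [0.5, 0.5, -1.2]
opening: 0.503
eef [634.   43.1 140. ] delta tool [-0.2  0.   1.1] dist 1.1
rotvec deg [ 0.1   0.03 -0.15]
foot in mount [0.04 0.15 1.05]  q6 -0.07
clock: 9.63
eef_pos: [634.5, 43.1, 139.1]
tcp_rot: [2.686, -0.015, 1.642]
contact_force: [-23.4, -2.6, 33.3]
opening: 0.499
eef [634.5  43.1 139.1] delta tool [-0.2 -0.   0. ] dist 0.2
rotvec deg [ 0.09  0.02 -0.15]
foot in mount [0.07 0.15 0.01]  q6 -0.07
```

```bash
python3 -m jog '200 0 0 0 0 0 0;200 0 0 0 0 0 4;200 0 0 0 0 0 5' 90; python3 -c "
from h import *
print(r.sense()['contact_force'],r.sense()['wrist_torque'])"; python3 tgt.py 0 0 0 10
```

```text
clock: 9.88
eef_pos: [634.4, 43.1, 140.3]
tcp_rot: [2.693, -0.085, 1.499]
contact_force: [0.2, 0.0, -1.2]
opening: 0.497
[ 0.20314501  0.03721978 -1.16289815] [-0.07484558  0.29604504  0.01050168]
eef [634.4  43.1 140.3] delta tool [-0.1 -0.5  1.1] dist 1.2
rotvec deg [ 0.15 -0.    0.74]
foot in mount [0.59 0.04 1.14]  q6 0.09
```

```bash
python3 -m jog '200 0 0 0.3 0 0 6;200 0 -0.3 0.3 0 0 6;200 0 0 0.2 0 0 6'; python3 tgt.py 0 0 0 28;  python3 -m jog '200 0 0 0.2 0 0 6;200 0 0 0.2 0 0 6;200 0 0 0.2 0 0 6'; python3 tgt.py 0 0 0 46; python3 -c "
from h import *
print(r.sense()['contact_force'],r.sense()['wrist_torque'])"
```

```text
clock: 10.13
eef_pos: [634.8, 43.2, 139.8]
tcp_rot: [2.738, -0.222, 1.197]
contact_force: [0.4, 0.3, -2.1]
opening: 0.496
eef [634.8  43.2 139.8] delta tool [-0.3 -0.6  0.6] dist 0.9
rotvec deg [ 0.19 -0.07 -0.08]
foot in mount [ 0.79 -0.06  0.58]  q6 0.42
clock: 10.38
eef_pos: [634.2, 42.8, 139.2]
tcp_rot: [2.829, -0.337, 0.875]
contact_force: [-5.1, -2.3, 3.0]
opening: 0.492
eef [634.2  42.8 139.2] delta tool [ 0.4 -0.3  0.3] dist 0.6
rotvec deg [ 0.11 -0.05 -0.98]
foot in mount [-0.06 -0.54  0.32]  q6 0.75
[-5.0708988  -2.34228392  2.96651061] [-0.24908161  0.87052759  0.00491635]
```

```bash
python3 -m jog '200 0 0 0.2 0 0 5;200 0 0 0.2 0 0 4'; python3 tgt.py 0 0 0 60;  python3 -c "
from h import *
print(r.sense()['contact_force'],r.sense()['wrist_torque'])";python3 -m jog '200 0 0 0.2 0 0 4;200 0 0 0 0 0 4;200 0 0 0 0 0 4'; python3 tgt.py 0 0 0 60; python3 -c "
from h import *
q=pose()[1]
print(q.inv().apply(r.sense()['contact_force']),q.inv().apply(r.sense()['wrist_torque']))"
```

```text
clock: 10.55
eef_pos: [633.4, 42.5, 138.8]
tcp_rot: [2.891, -0.383, 0.703]
contact_force: [-3.2, -1.8, 2.7]
opening: 0.501
eef [633.4  42.5 138.8] delta tool [ 1.4 -0.1  0.3] dist 1.5
rotvec deg [0.06 0.01 3.43]
foot in mount [-1.08 -0.9   0.32]  q6 0.92
[-3.21920653 -1.83643159  2.6586118 ] [-0.16266407  0.72926351  0.00308291]
clock: 10.8
eef_pos: [633.1, 42.5, 139.0]
tcp_rot: [2.98, -0.426, 0.474]
contact_force: [0.1, -2.9, -3.8]
opening: 0.496
eef [633.1  42.5 139. ] delta tool [ 1.5 -0.4  0.6] dist 1.6
rotvec deg [ 0.09  0.04 -8.83]
foot in mount [-1.28 -1.03  0.56]  q6 1.13
[-2.67095839  2.14848698  3.32807986] [-0.45047938 -0.56956508 -1.26335715]
```

```bash
python3 - <<'E'
from h import *
import pickle
ci=optics.camera_info("wrist");s=r.sense();im=optics.grab_frame("wrist");crop(im,140,100,360,270,2.2,"pics/t1.png");pickle.dump((ci,s["eef_pos"],s["tcp_rot"]),open("t1.pkl","wb"))
im=optics.grab_frame("top");crop(im,261,155,100,75,8,"pics/t1t.png")
E
```

```text
(no output)
```

View pics/t1.png

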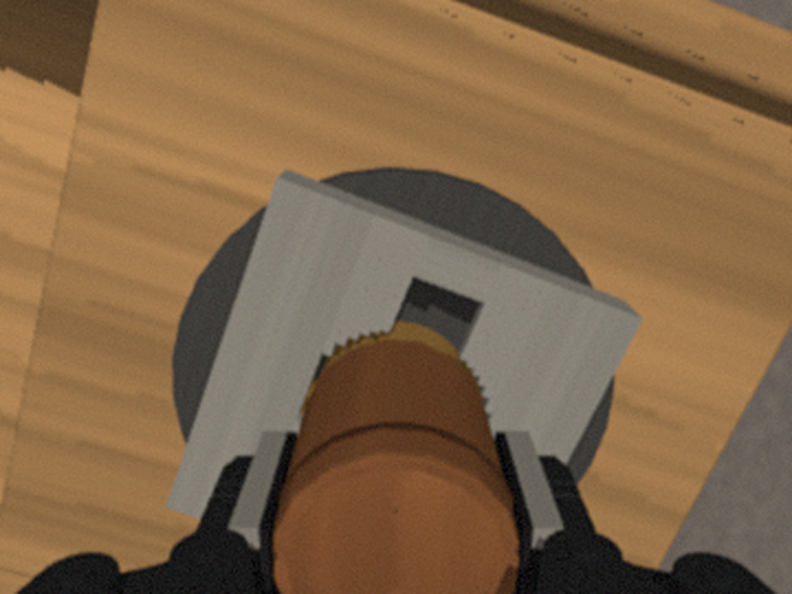

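The notch at crop (440,305) is empty, so the lugs are under the plate. The cup is seated. One more twist will show whether the torque is the firm stop.

```bash
python3 -m jog '200 0 0 0.3 0 0 5;200 0 0 0.2 0 0 6'; python3 tgt.py 0 0 0 60; python3 -c "
from h import *
q=pose()[1]
print(q.inv().apply(r.sense()['contact_force']),q.inv().apply(r.sense()['wrist_torque']))";python3 -m jog '200 -0.5 0 0.2 0 0 5;200 -0.5 0 0.2 0 0 6'; python3 tgt.py 0 0 0 60; python3 -c "
from h import *
q=pose()[1]
print(q.inv().apply(r.sense()['contact_force']),q.inv().apply(r.sense()['wrist_torque']))"
```

```text
clock: 11.07
eef_pos: [633.5, 42.6, 139.0]
tcp_rot: [3.066, -0.448, 0.272]
contact_force: [-1.1, 1.0, 2.6]
opening: 0.493
eef [633.5  42.6 139. ] delta tool [ 1.1 -0.6  0.4] dist 1.3
rotvec deg [  0.11   0.   -19.43]
foot in mount [-1.02 -1.03  0.39]  q6 1.32
[ 0.4036538  -1.03100153 -2.74444108] [ 0.13216782 -0.01353393  0.05667783]
clock: 11.23
eef_pos: [633.0, 42.8, 138.7]
tcp_rot: [-3.124, -0.455, 0.059]
contact_force: [-2.1, -0.3, 0.6]
opening: 0.497
eef [633.   42.8 138.7] delta tool [ 1.5 -0.6  0.4] dist 1.7
rotvec deg [  0.13  -0.04 -30.39]
foot in mount [-1.65 -0.9   0.4 ]  q6 1.51
[-1.61075986  0.17909061 -1.49285904] [ 0.49246006 -0.63239075 -2.36169731]
```

```bash
python3 -m jog '200 0 0 0.2 0 0 0;200 0 0 0.2 0 0 0';python3 tgt.py 0 0 0 60; python3 - <<'E'
from h import *
q=pose()[1]
print(q.inv().apply(r.sense()['contact_force']),q.inv().apply(r.sense()['wrist_torque']))
im=optics.grab_frame("wrist");crop(im,220,220,200,150,4,"pics/t2.png")
im=optics.grab_frame("top");crop(im,261,155,100,75,8,"pics/t2t.png")
E
```

```text
clock: 11.4
eef_pos: [632.8, 42.8, 138.6]
tcp_rot: [-3.127, -0.455, 0.066]
contact_force: [-4.1, -1.5, 2.8]
opening: 0.493
eef [632.8  42.8 138.6] delta tool [ 1.7 -0.6  0.4] dist 1.8
rotvec deg [ 1.400e-01 -2.000e-02 -3.005e+01]
foot in mount [-1.8  -0.86  0.36]  q6 1.51
[-2.49616558  1.11968452 -4.40356934] [ 0.12316637 -0.61761857 -1.10257175]
```

View pics/t2.png

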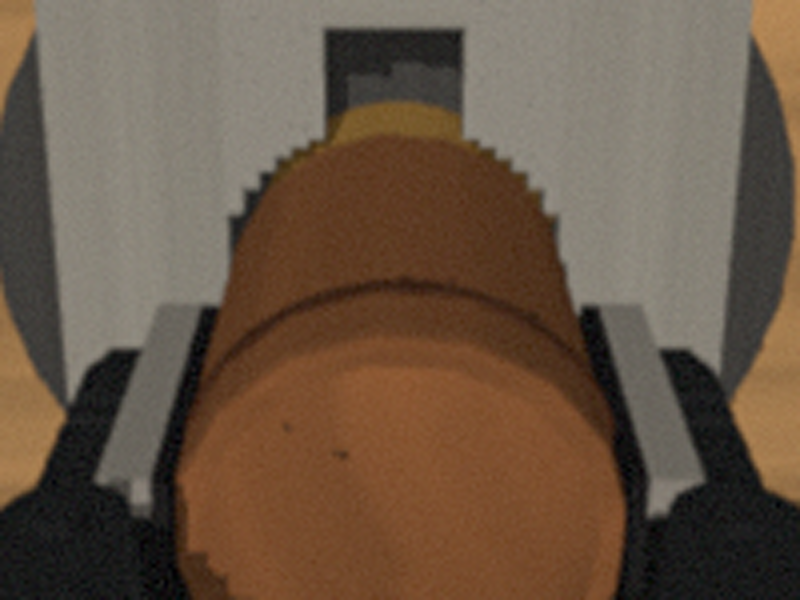

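View pics/t2t.png

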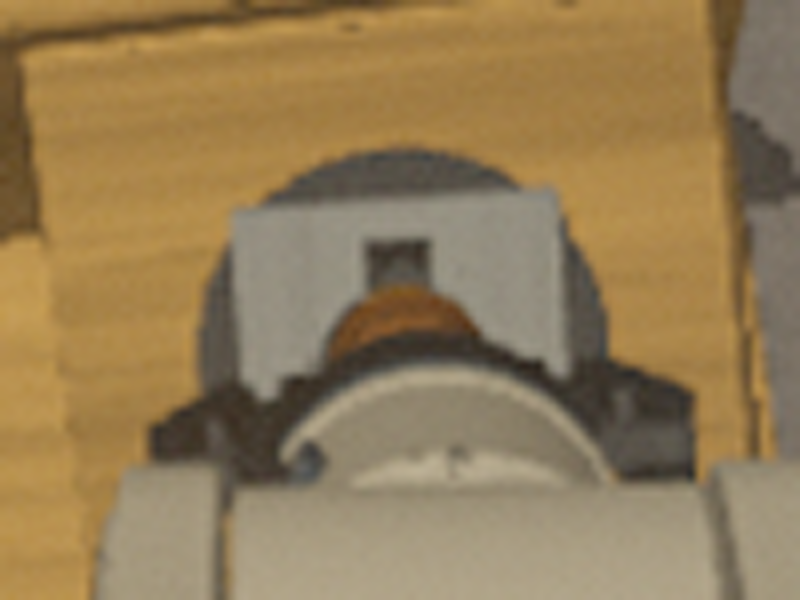

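```bash
python3 -m jog '150 0 0 0 0 0 0;100 0 0 0 0 0 0;60 0 0 0 0 0 0;0 0 0 0 0 0 0;0 0 0 0 0 0 0' 20; python3 -m jog '0 0 0 0 0 0 0;0 0 0 0 0 0 0;0 0 0 0 0 0 0'; python3 tgt.py 0 0 0 90; python3 - <<'E'
from h import *
im=optics.grab_frame("wrist");crop(im,220,220,200,150,4,"pics/t3.png")
E
```

```text
clock: 11.92
eef_pos: [634.4, 42.8, 139.2]
tcp_rot: [-3.126, -0.457, 0.065]
contact_force: [0.5, 0.1, 0.6]
opening: 0.992
clock: 12.17
eef_pos: [634.9, 42.7, 139.4]
tcp_rot: [-3.125, -0.458, 0.063]
contact_force: [-0.3, 0.3, -0.4]
opening: 1.001
eef [634.9  42.7 139.4] delta tool [-0.4 -1.   0.1] dist 1.1
rotvec deg [ 0.08 -0.28 -0.18]
foot in mount [ 0.55 -1.07  0.15]  q6 1.5
```

View pics/t3.png

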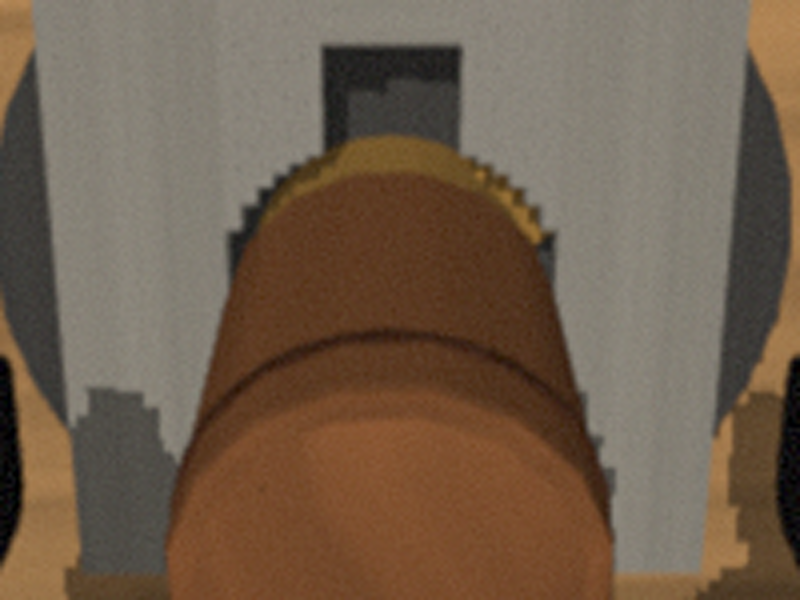

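Released, and the cup is standing in the mount. As an independent check of the stop, I'll take a fresh grip and twist a little: torque should rise at once.

```bash
python3 -m jog '200 0 0 0 0 0 0;200 0 0 0 0 0 0;200 0 0 0 0 0 0;200 0 0 0 0 0 0;200 0 0 0 0 0 0' 60; python3 -m jog '200 0 0 0 0 0 0;200 0 0 0 0 0 0'; cat > tq.py <<'E'
from h import *
e,q=pose();s=r.sense()
v=np.load("mount.npy");Rm=mframe(v[3],v[4]);C0=R.from_matrix(np.array([[0,1,0],[1,0,0],[0,0,-1.]]))
print("twist",np.degrees(((Rm*C0).inv()*q).as_rotvec()).round(2),"F",q.inv().apply(s['contact_force']).round(1),"T",q.inv().apply(s['wrist_torque']).round(2))
E
python3 tq.py; python3 -m jog '200 0 0 0 0 0 2'; python3 tq.py; python3 -m jog '200 0 0 0 0 0 2';python3 tq.py;python3 -m jog '200 0 0 0 0 0 3';python3 tq.py;python3 -m jog '200 0 0 0 0 0 3';python3 tq.py
```

```text
clock: 12.63
eef_pos: [634.9, 42.8, 139.7]
tcp_rot: [-3.125, -0.459, 0.063]
contact_force: [-0.4, -1.0, -1.0]
opening: 0.501
clock: 12.8
eef_pos: [634.9, 42.8, 139.7]
tcp_rot: [-3.125, -0.459, 0.063]
contact_force: [-0.2, -0.3, -0.1]
opening: 0.501
twist [-0.29  0.17 90.18] F [-0.2  0.3  0. ] T [-0.03 -0.16 -0.02]
clock: 12.88
eef_pos: [635.3, 42.9, 140.0]
tcp_rot: [-3.108, -0.459, 0.025]
contact_force: [2.3, 1.8, -0.8]
opening: 0.5
twist [-0.33  0.23 92.14] F [ 1.8 -1.7  1.9] T [ 0.46  0.23 -0.17]
clock: 12.97
eef_pos: [636.1, 43.1, 140.4]
tcp_rot: [-3.09, -0.459, -0.015]
contact_force: [2.8, 3.1, -1.8]
opening: 0.497
twist [-0.4   0.32 94.22] F [ 1.7 -3.   3. ] T [ 0.55  0.21 -0.12]
clock: 13.05
eef_pos: [636.3, 43.3, 140.5]
tcp_rot: [-3.065, -0.456, -0.073]
contact_force: [-2.8, 0.8, -1.0]
opening: 0.505
twist [-0.41  0.34 97.2 ] F [-3.  -0.6 -0.3] T [ 0.09 -0.63 -1.1 ]
clock: 13.13
eef_pos: [635.6, 43.3, 140.0]
tcp_rot: [-3.04, -0.45, -0.131]
contact_force: [-4.0, 0.1, 3.0]
opening: 0.5
twist [ -0.34   0.26 100.18] F [-2.3  0.  -4.5] T [ 0.14 -0.73 -1.86]
```

```bash
python3 -m jog '200 0 0 0.2 0 0 3';python3 tq.py;python3 -m jog '200 0 0 0.2 0 0 3';python3 tq.py;python3 -m jog '200 0 0 0 0 0 0';python3 tq.py;python3 -m jog '200 0 0 0 0 0 -1';python3 tq.py; python3 tgt.py 0 0 0 100
```

```text
clock: 13.22
eef_pos: [636.0, 43.5, 140.1]
tcp_rot: [-3.015, -0.444, -0.188]
contact_force: [-0.8, 2.1, 0.2]
opening: 0.498
twist [ -0.38   0.3  103.14] F [-0.9 -2.  -0.4] T [ 0.23 -0.34 -0.81]
clock: 13.3
eef_pos: [636.0, 43.5, 140.1]
tcp_rot: [-2.991, -0.437, -0.245]
contact_force: [-7.1, -0.4, 5.9]
opening: 0.497
twist [ -0.39   0.3  106.11] F [-3.7  0.9 -8.4] T [-0.43 -0.73 -1.63]
clock: 13.38
eef_pos: [635.8, 43.6, 140.1]
tcp_rot: [-2.992, -0.437, -0.244]
contact_force: [-3.4, 0.1, 2.4]
opening: 0.504
twist [ -0.39   0.27 106.06] F [-2.   0.2 -3.6] T [-0.27 -0.31 -1.05]
clock: 13.47
eef_pos: [635.8, 43.7, 140.2]
tcp_rot: [-3.001, -0.44, -0.222]
contact_force: [-0.0, -1.0, -0.3]
opening: 0.504
twist [ -0.4    0.27 104.93] F [0.1 1.1 0.2] T [-0.19 -0.16 -0.15]
eef [635.8  43.7 140.2] delta tool [-1.5  0.2  0.5] dist 1.5
rotvec deg [ 0.04 -0.42 -4.93]
foot in mount [ 1.65 -0.27  0.49]  q6 1.77
```

```bash
python3 - <<'E'
from h import *
im=optics.grab_frame("wrist");crop(im,220,200,200,150,4,"pics/u0.png")
E
python3 -m jog '150 0 0 0 0 0 0;140 0 0 0 0 0 0;130 0 0 0 0 0 0;110 0 0 0 0 0 0;90 0 0 0 0 0 0' 20; python3 -m jog '60 0 0 0 0 0 0;30 0 0 0 0 0 0;0 0 0 0 0 0 0;0 0 0 0 0 0 0'; python3 tq.py; python3 - <<'E'
from h import *
im=optics.grab_frame("wrist");crop(im,220,200,200,150,4,"pics/u1.png")
E
```

```text
clock: 13.93
eef_pos: [636.0, 43.6, 140.0]
tcp_rot: [-3.002, -0.441, -0.219]
contact_force: [1.0, -0.4, 0.2]
opening: 0.646
clock: 14.27
eef_pos: [636.1, 43.5, 139.9]
tcp_rot: [-3.001, -0.44, -0.221]
contact_force: [0.7, 0.7, 0.3]
opening: 1.002
twist [ -0.38   0.3  104.86] F [ 0.7 -0.8  0.1] T [-0.1  -0.21  0.02]
```

View pics/u0.png

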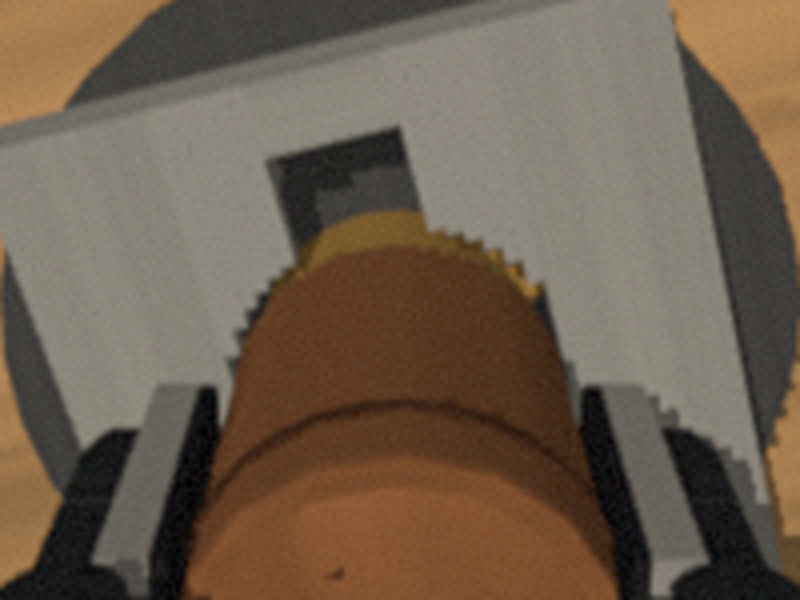

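View pics/u1.png

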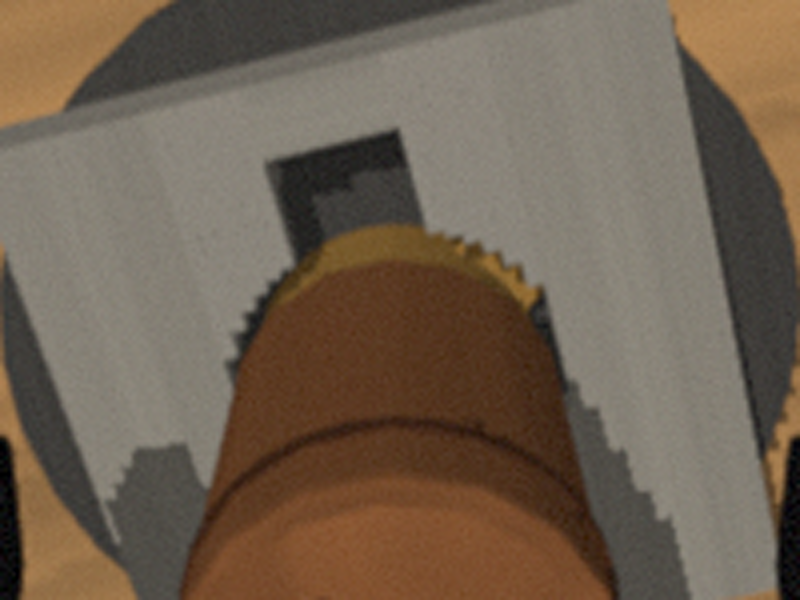

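```bash
python3 -m jog '0 0 0 -6 0 0 0;0 0 0 -10 0 0 0;0 0 0 -12 0 0 0;0 0 0 -14 0 0 0;0 0 0 -16 0 0 0'; python3 -m jog '0 0 0 -18 0 0 0;0 0 0 -18 0 0 0;0 0 0 -12 0 0 0;0 0 0 0 0 0 0;0 0 0 0 0 0 0';python3 tq.py; python3 - <<'E'
from h import *
import pickle
ci=optics.camera_info("wrist");s=r.sense();im=optics.grab_frame("wrist");crop(im,220,140,200,150,4,"pics/w1.png");pickle.dump((ci,s["eef_pos"],s["tcp_rot"]),open("w1.pkl","wb"))
E
```

```text
clock: 14.73
eef_pos: [607.5, 40.7, 192.9]
tcp_rot: [-3.003, -0.436, -0.22]
contact_force: [0.2, 0.3, -0.5]
opening: 0.995
clock: 15.15
eef_pos: [583.8, 38.2, 247.0]
tcp_rot: [-3.0, -0.445, -0.222]
contact_force: [-0.4, -0.2, -0.0]
opening: 1.0
twist [ -0.57   0.51 104.86] F [-0.3  0.2 -0.1] T [-0.09 -0.2  -0.03]
```

View pics/w1.png

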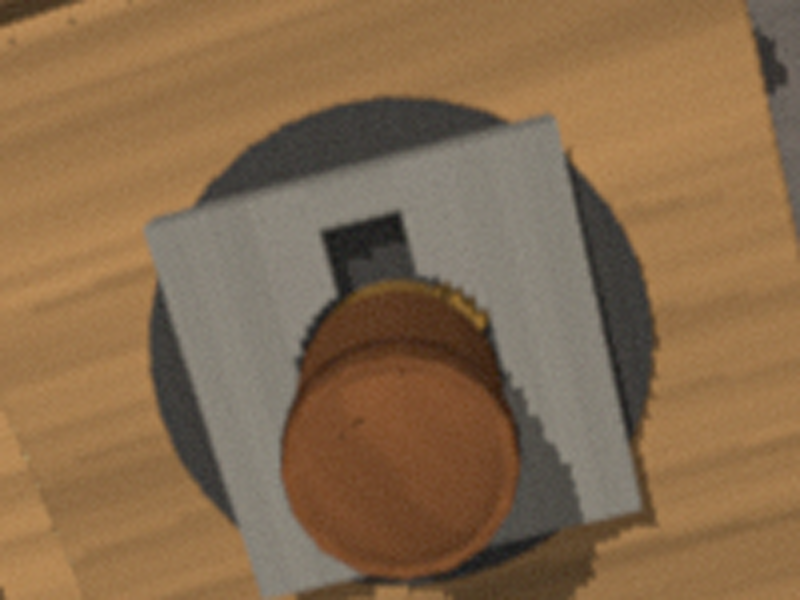

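```bash
python3 - <<'E'
from h import *
import pickle
C0=R.from_matrix(np.array([[0,1,0],[1,0,0],[0,0,-1.]]))
N=360
def rect(fn,x0,y0,s,ci,Rc,o,out):
    im=cv2.imread(fn)
    th=np.array([(-20,20),(20,20),(20,-20),(-20,-20)],float)
    uv=proj(ci,Rc.apply(np.c_[th,np.full(4,72.)])+o); c=((uv-[x0,y0]+.5)*s-.5).astype(np.float32)
    H=cv2.getPerspectiveTransform(c,np.float32([(0,0),(N,0),(N,N),(0,N)]))
    a=cv2.warpPerspective(im,H,(N,N)); g=cv2.GaussianBlur(cv2.cvtColor(a,cv2.COLOR_BGR2GRAY),(0,0),6).astype(float)
    yy,xx=np.mgrid[:N,:N]-N/2;m=np.hypot(xx,yy)<N*.42
    A=np.c_[np.ones(m.sum()),xx[m],yy[m],xx[m]**2,yy[m]**2,xx[m]*yy[m]];A=A[:,:3]
    z=np.zeros((N,N));z[m]=g[m]-A@np.linalg.lstsq(A,g[m],rcond=None)[0]
    cv2.imwrite(out,np.clip(128+z*8,0,255).astype(np.uint8)); return z,m
ci,e,rot=pickle.load(open("g2.pkl","rb"));q=R.from_euler("xyz",rot)
za,ma=rect("pics/g2.png",120,120,2,ci,q*C0,e+q.apply([.3,.43,34.6]),"pics/ra.png")
ci,e,rot=pickle.load(open("w1.pkl","rb"))
v=np.load("mount.npy");Rm=mframe(v[3],v[4])
zb,mb=rect("pics/w1.png",220,140,4,ci,Rm,v[:3],"pics/rb.png")  # axes of mount: cup in mount frame
cv2.imwrite("pics/rab.png",np.hstack([cv2.imread("pics/ra.png"),cv2.imread("pics/rb.png")]))
best=[]
for d in range(-180,180,2):
    w=cv2.warpAffine(za,cv2.getRotationMatrix2D((N/2,N/2),d,1),(N,N)) # d>0 = ccw on screen
    best.append((np.corrcoef(w[ma],zb[ma])[0,1],d))
print(sorted(best)[::-1][:14])
E
```

```text
[(np.float64(0.46736653641076503), -54), (np.float64(0.46718863966463986), -52), (np.float64(0.46193705772753174), -56), (np.float64(0.4610316769801819), -50), (np.float64(0.4517608906480504), -58), (np.float64(0.4482474756097648), -48), (np.float64(0.4373562025115805), -60), (np.float64(0.43115162643214294), -46), (np.float64(0.420428065570809), -62), (np.float64(0.410971109627678), -44), (np.float64(0.40124720889801413), -64), (np.float64(0.3887131106982579), -42), (np.float64(0.3800993468492354), -66), (np.float64(0.36399072194714466), -40)]
```

View pics/rab.png

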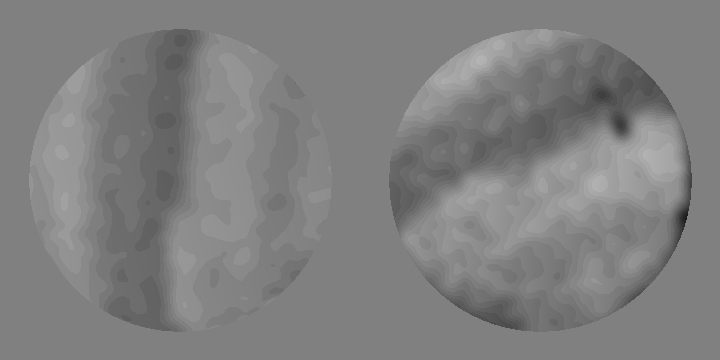

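```bash
python3 - <<'E'
import cv2,numpy as np
N=360;yy,xx=np.mgrid[:N,:N]-N/2;m=np.hypot(xx,yy)<N*.36
for f in("ra","rb"):
    g=cv2.GaussianBlur(cv2.imread(f"pics/{f}.png",0).astype(float),(0,0),8)
    gx=cv2.Sobel(g,cv2.CV_64F,1,0);gy=cv2.Sobel(g,cv2.CV_64F,0,1)
    for mm in(m,m&(xx<40)):
        a=0.5*np.arctan2(2*(gx*gy)[mm].sum(),(gx**2-gy**2)[mm].sum());print(f,"gradient dir deg (cw on screen)",np.degrees(a))
E
```

```text
ra gradient dir deg (cw on screen) 4.869129928003963
ra gradient dir deg (cw on screen) 4.838618737087339
rb gradient dir deg (cw on screen) 65.53287198295435
rb gradient dir deg (cw on screen) 63.65982445300125
```

```bash
python3 - <<'E'
from h import *
im=optics.grab_frame("scene");crop(im,150,150,400,300,2,"pics/fin.png")
E
```

```text
(no output)
```

View pics/fin.png

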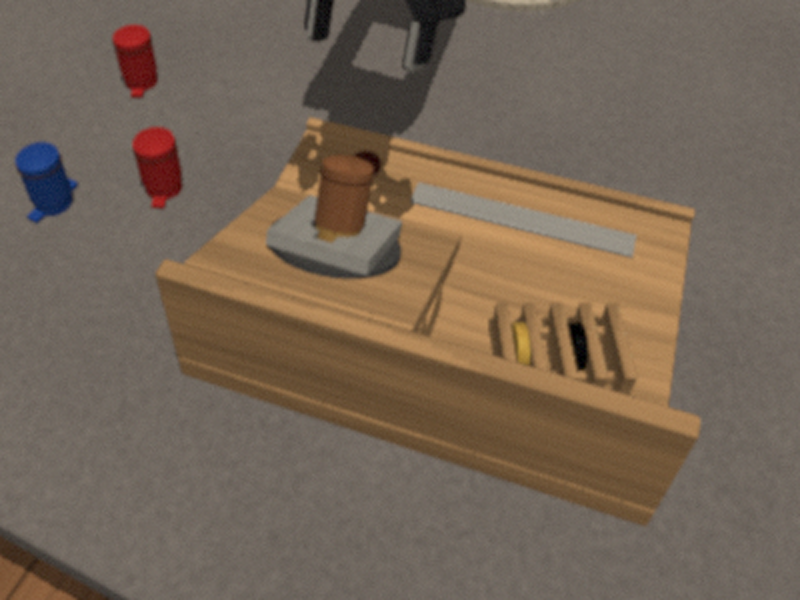

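The cup stands in the mount at about (343,195) in the crop. The ruler, coin, strikers and look-alikes are in place, and the gripper is clear.

```bash
python3 -c "
from rig import ticket
print(ticket.sign_off())"
```

```text
the job is handed in; nothing more can be done
None
```

The teak cup is back on the sloping mount, locked at the stop and released. I handed the job in at about 15 s of the 51 s allowed.

- **Fit:** I turned the cup so its lugs matched the notches and pushed it in along the mount axis. It met no resistance until the floor, at 0.0 mm by my measurement. The contact force there was about 41 N, against a wrist limit of 120 N.
- **Twist:** I turned it clockwise until the torque climbed and the pads slipped on the cup at the stop.
- **Disagreement:** After the first release, a fresh grip turned about 4–5° before the torque rose again. The cup had probably sprung back a little, so I drove it to the stop once more. I took the torque off before letting go the second time.
- **Final angle:** The lid grain put the turn at about 59–61°, against the expected 60°. A coarser image correlation gave about 54°, with a broad peak, so I trusted the first figure.
- **Last picture:** It shows the cup in the mount and the gripper clear of everything. The strikers, ruler, queen coin and look-alikes were where they had been.

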